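Return four reagent containers to their spill trays

TASK

Put each of the four closed reagent containers into the white spill tray whose outline matches its foot: the wide round jar in the wide round tray, the slim round bottle in the small round tray, the square bottle in the square tray and the flat oblong bottle in the oblong tray. Keep them upright, set each one down gently (not dropped) so that it stands flat on its tray's floor, near the middle and with the straight-sided ones squared up to their trays, and leave it there. Do not knock over or push away the glass beaker and the conical flask that stand among them.

Things in the scene. Friction and masses are not known exactly. Their poses are not given: they have to be found in the camera images.
- wide_jar_mid (a point): Wide round jar: brown body 62 mm in diameter up to 58 mm height, then a black screw cap 56 mm in diameter; 80 mm tall, about 0.26 kg, upright. Origin on its axis, half-way up (40 mm above its underside); z up along its axis.
- slim_bottle_mid (a point): Slim round bottle: brown body 38 mm in diameter up to 58 mm height, then a black cap 24 mm in diameter; 80 mm tall, about 0.12 kg, upright. Origin on its axis, half-way up (40 mm above its underside); z up along its axis.
- square_bottle_mid (a point): Square bottle: white body 48 x 48 mm up to 62 mm height, then a black cap 36 mm in diameter; 80 mm tall, about 0.18 kg, upright. Origin on its axis, half-way up (40 mm above its underside); z up along its axis. x and y are square to its flat sides.
- flat_bottle_mid (a point): Flat oblong bottle: white body 76 mm (along its x) by 38 mm (along its y) up to 62 mm height, then a black cap 28 mm in diameter; 80 mm tall, about 0.18 kg, upright. Origin on its axis, half-way up (40 mm above its underside); z up along its axis.
- wide_tray: Wide round spill tray, white enamel: 82 mm in diameter inside the rim, 90 mm outside. Fixed to the bench. Its shallow rim is 12 mm high and 4 mm thick, its floor 4 mm thick. Origin at the centre of its underside, on the bench; z up.
- slim_tray: Small round spill tray, white enamel: 58 mm in diameter inside the rim, 66 mm outside. Fixed to the bench. Its shallow rim is 12 mm high and 4 mm thick, its floor 4 mm thick. Origin at the centre of its underside, on the bench; z up.
- square_tray: Square spill tray, white enamel: 68 x 68 mm inside the rim, 76 x 76 mm outside. Fixed to the bench. Its shallow rim is 12 mm high and 4 mm thick, its floor 4 mm thick. Origin at the centre of its underside, on the bench; z up. x and y are square to its sides.
- flat_tray: Oblong spill tray, white enamel: 96 mm (along its x) by 58 mm (along its y) inside the rim, 104 x 66 mm outside. Fixed to the bench. Its shallow rim is 12 mm high and 4 mm thick, its floor 4 mm thick. Origin at the centre of its underside, on the bench; z up.
- beaker_mid (a point): Small empty clear-glass beaker standing among the containers, to be left alone: 48 mm in diameter, 55 mm tall, loose. Origin on its axis, half-way up (27.5 mm above its underside); z up.
- flask_mid (a point): Small conical flask of greenish glass standing among the containers, to be left alone: 54 mm in diameter at the foot, 28 mm at the lip, 70 mm tall, loose. Origin on its axis, half-way up (35 mm above its underside); z up.
Mind the look-alikes: they are no part of the job. Leave any blue or purple look-alike of the part that bears slim_bottle_mid alone.

How it is judged:
By the outcome, as a careful person would: the job done as asked, in the order asked, and still so for the second after the job is handed in, with the robot touching nothing.
It also fails if it takes over 109 s, if anything falls off the work surface, if the arm or the gripper's body presses on something with over 40 N, if the wrist force passes 120 N, or if a joint passes its speed limit or range.

ROBOT

A 7-joint arm with a two-finger parallel gripper is mounted at the origin on the work surface. World frame = base frame: x ahead of the robot, y to its left, z up, the work surface at z = 0. Lengths are in m, angles in rad, forces in N, time in s.
With the tool pointing down it reaches from about 0.4 to 0.85 m from the base axis. Payload 10.4 kg.
Tool frame: the origin (TCP) lies midway between the tips of the shut fingers; the grasp point (between the pads) lies 19 mm behind it; z points along the fingers, x is the direction in which the jaws open and shut, and the axes are right-handed (so a half turn about z gives the same grasp; the last joint's range is limited). The gripper opens to 87 mm and grips with 3 to 60 N. Pads are 19 mm wide; open, the fingers measure 117 mm over their backs; the gripper's body (75 mm by 190 mm) begins 51 mm behind the grasp point.
Start: joints at [1.246, 0.332, -0.065, 1.46, 0.022, 1.35, -0.088], TCP at [0.186, -0.597, 0.223] pointing down, gripper open.
Joint ranges: [-2.6, 2.6], [-0.5, 2.12], [-1.47, 1.34], [0.16, 2.42], [-1.27, 4.41], [0.06, 2.06], [-2.6, 2.6]. Speed limits (rad/s): [2.22, 2.22, 2.79, 2.79, 3.14, 3.14, 3.14].

INTERFACE

Orientations are given as a unit quaternion [x, y, z, w].
In Python, from bench import r gives the robot as it stands. The module is installed in compiled form; this text tells all that it offers.
- The arm moves only by the tool play_rows, never from a script. Its argument "commands" is a list of rows, each a list of 7 numbers: the shift along the world's x, y, z in cm, then the turn, a rotation vector about the world's x, y, z in rad, then the finger opening in cm, from 0 to 8.7. A call has 1 to 20 rows; each row shifts and turns the commanded pose from where the row before left it; what a row does not reach is not made up. A row lasts 1/8 s, in which the tool goes at most 62.5 mm and 10.7 degrees, less where a joint would pass 70% of its speed; a pose out of reach is approached as far as the arm can. A call is refused whole if a number of a shift passes 6.25 or a number of a turn 0.188, either way. A call with a gripper value outside its range is refused whole. The fingers move at their own pace and stop on an object; "grip_force" is the grip in N (left out, the last holds). Time passes only in rows, so rows that do not move let the fingers close. It gives the time, the measured TCP pose, the force and the opening at its end, in the units of the state.
- r.read_state(): the state, without advancing time (a new reading comes with each control period).
- r.camera(name): name is "scene" or "top"; returns a dict with "img" (384x512x3 uint8, red, green, blue), "K" (3x3 intrinsics, pixels), "camera_from_world" (4x4, takes a point from world to camera coordinates). Camera axes: x right, y down, z forward; pixel columns grow to the right and rows downward; lengths in m; the calibration is good to about 2 mm. A picture is of the moment at which its call begins. There is no depth.
- r.close_job(): hands the job in, once; it reports no verdict.
The state is a dict: "time": time; "joint_positions": joint angles; "joint_vel": joint speeds; "joint_torque": joint torques, N m; "ee_pos": TCP position; "eef_rot": TCP orientation; "ft_force": force on the tool from outside, world axes, zero at the start; "torque": the same for the moment, N m; "width": finger opening in m.
Only numpy, scipy, OpenCV 4.12 (cv2) and the standard library are available. Lean on these libraries where they do the work, as an engineer would, in place of code of your own. Each camera call takes 0.05 s, during which the arm holds its last target. There are 200 camera calls.

## Working session

There is one attempt and no reset: what is moved stays moved. The work goes in short steps, Python scripts to look and compute and a tool call to move; the robot and the scene stay as the last step left them, time stands still between calls to the robot, and variables do not carry over. Pictures are saved under pics/ and viewed, about 12 in all and at most 16, crops included, and the job is handed in when it is done.

Besides the shell and the picture viewer there is one more tool, called after "Call:" as name(argument=value, ...) on one line, values as JSON. play_rows: Moves the arm, as the interface text tells. Its arguments: {"type":"object","properties":{"commands":{"type":"array","items":{"type":"array","items":{"type":"number"}}},"grip_force":{"type":"number"}},"required":["commands"]}

```bash
mkdir -p pics; python3 - <<'E'
from bench import r
import cv2,numpy as np
for n in("scene","top"):
    c=r.camera(n); cv2.imwrite(f"pics/{n}0.png",c["img"][:,:,::-1]); print(n,c["K"].round(1).tolist(),c["camera_from_world"].round(4).tolist())
s=r.read_state();print({k:np.round(v,3).tolist() for k,v in s.items()})
E
```

```text
scene [[377.3, 0.0, 249.8], [0.0, 377.3, 196.7], [0.0, 0.0, 1.0]] [[0.8893, 0.4571, 0.0151, -0.4806], [0.2666, -0.4914, -0.8291, -0.0821], [-0.3715, 0.7414, -0.5589, 1.19], [0.0, 0.0, 0.0, 1.0]]
top [[372.8, 0.0, 250.8], [0.0, 372.8, 192.1], [0.0, 0.0, 1.0]] [[-0.016, -0.9998, -0.0119, 0.0046], [-0.9899, 0.0175, -0.1406, 0.5343], [0.1408, 0.0096, -0.99, 0.9375], [0.0, 0.0, 0.0, 1.0]]
{'time': 0.1, 'joint_positions': [1.246, 0.333, -0.065, 1.461, 0.022, 1.35, -0.088], 'joint_vel': [0.002, -0.002, 0.001, -0.002, -0.001, -0.001, -0.0], 'joint_torque': [0.001, -62.454, 0.024, -39.072, -0.062, 0.037, 0.0], 'ee_pos': [0.186, -0.596, 0.222], 'eef_rot': [0.805, -0.593, -0.001, -0.0], 'ft_force': [0.399, -0.441, -0.188], 'torque': [-0.003, 0.036, 0.004], 'width': 0.087}
```

View pics/scene0.png

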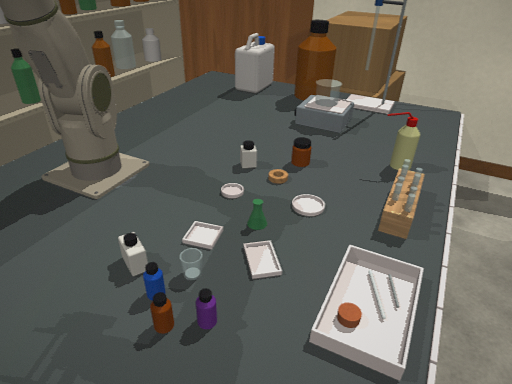

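View pics/top0.png

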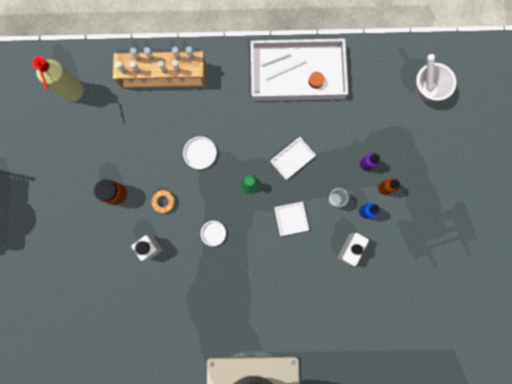

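```bash
cat > h.py <<'E'
import cv2,numpy as np
from bench import r
def look(n):
    c=r.camera(n); return c["img"],c["K"],c["camera_from_world"]
def toplane(uv,K,T,z):
    uv=np.atleast_2d(uv).astype(float); R,t=T[:3,:3],T[:3,3]; o=-R.T@t
    d=np.c_[uv,np.ones(len(uv))]@np.linalg.inv(K).T@R
    return (o+d*((z-o[2])/d[:,2])[:,None])[:,:2]
def tri(a,b,Ka,Ta,Kb,Tb):
    X=cv2.triangulatePoints(Ka@Ta[:3],Kb@Tb[:3],np.float64(a),np.float64(b))[:,0]; return X[:3]/X[3]
def blobs(mask,lo,hi,box=None):
    n,l,s,c=cv2.connectedComponentsWithStats(mask.astype(np.uint8),connectivity=4)
    return [(i,s[i],c[i],l==i) for i in range(1,n) if lo<=s[i][4]<=hi]
E
python3 - <<'E'
from h import *
for n in("scene","top"):
    im,K,T=look(n); hsv=cv2.cvtColor(im,cv2.COLOR_RGB2HSV); mx=im.max(2)
    print(n,"bench",im[300,200] if n=="top" else im[200,130])
    for name,m,lo in (("black",mx<(25 if n=="top" else 20),40),("white",(hsv[...,1]<50)&(mx>(140)),100)):
        for i,s,c,_ in blobs(m,lo,3000): 
            print(name,s.tolist(),c.round(1).tolist())
E
python3 -c "
import cv2
t=cv2.imread('pics/top0.png')
a=cv2.resize(t[120:280,80:420],None,fx=2.3,fy=2.3,interpolation=cv2.INTER_CUBIC);cv2.imwrite('pics/t1.png',a)"
```

```text
scene bench [81 88 84]
white [313, 0, 63, 20, 892] [340.2, 7.2]
white [379, 4, 23, 11, 198] [390.3, 8.9]
white [236, 33, 38, 21, 289] [254.8, 46.8]
white [346, 94, 49, 17, 447] [370.2, 101.9]
white [298, 95, 53, 19, 409] [325.4, 104.0]
white [82, 153, 66, 42, 762] [117.3, 173.9]
white [475, 174, 37, 24, 470] [496.9, 185.1]
white [221, 183, 23, 13, 217] [232.1, 189.1]
white [292, 194, 33, 21, 469] [308.1, 203.8]
white [182, 221, 41, 25, 620] [202.5, 233.5]
white [118, 235, 27, 22, 218] [131.8, 247.0]
white [244, 240, 38, 36, 885] [261.7, 258.5]
white [185, 267, 15, 11, 116] [191.9, 272.2]
white [430, 308, 13, 55, 393] [436.4, 335.2]
white [427, 363, 11, 21, 168] [431.9, 373.4]
top bench [82 94 96]
white [416, 53, 41, 48, 1267] [436.0, 79.9]
white [182, 136, 35, 34, 916] [199.0, 152.2]
white [270, 137, 46, 43, 1024] [292.5, 157.5]
white [328, 188, 19, 19, 176] [335.5, 197.4]
white [274, 201, 35, 35, 930] [291.1, 218.3]
white [200, 220, 26, 27, 546] [212.5, 232.9]
white [339, 233, 30, 33, 486] [352.9, 248.5]
white [131, 235, 26, 26, 221] [144.0, 247.6]
white [206, 357, 93, 27, 2132] [251.7, 369.1]
```

View pics/t1.png

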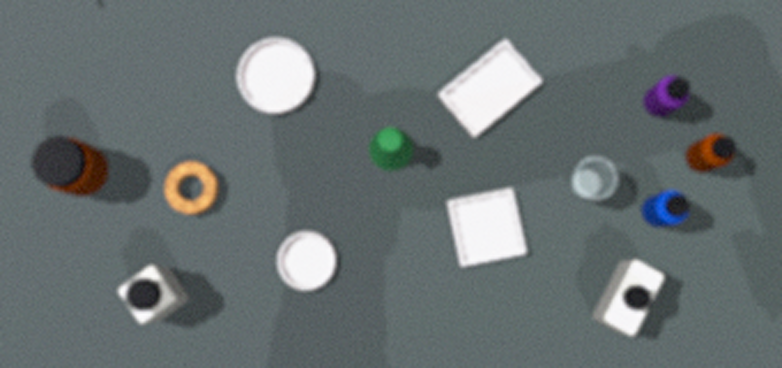

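```bash
cat >> h.py <<'E'
def dark(im,box,thr):
    x0,y0,x1,y1=box; m=np.zeros(im.shape[:2],bool); m[y0:y1,x0:x1]=im[y0:y1,x0:x1].max(2)<thr
    b=max(blobs(m,5,3000),key=lambda t:t[1][4]); return b
CAPS={"jar":((90,172,130,212),(288,132,316,152)),"square":((130,232,162,264),(238,136,260,154)),
"flat":((344,236,368,262),(120,230,142,250)),"slim":((376,174,402,198),(150,290,176,308)),"blue":((360,200,384,224),(140,260,165,275)),"purple":((360,150,384,172),(195,287,217,303))}
E
python3 - <<'E'
from h import *
it,Kt,Tt=look("top"); isc,Ks,Ts=look("scene")
print("camtop",(-Tt[:3,:3].T@Tt[:3,3]).round(3))
for k,(a,b) in CAPS.items():
    A=dark(it,a,55);B=dark(isc,b,50)
    # top-of-cap: circle in top; scene: blob centroid ~ cap mid-height; use both centroids as rough
    print(k,"top",A[1].tolist(),A[2].round(1),"scene",B[1].tolist(),B[2].round(1),"XY@80",toplane(A[2],Kt,Tt,.08).round(4)[0],"tri",tri(A[2],B[2],Kt,Tt,Ks,Ts).round(4))
hsv=cv2.cvtColor(it,cv2.COLOR_RGB2HSV);m=(hsv[...,1]<50)&(it.max(2)>130)
ms=cv2.cvtColor(isc,cv2.COLOR_RGB2HSV);ms=(ms[...,1]<50)&(isc.max(2)>130)
P={"wide":((180,130,222,175),(290,192,328,217)),"slim":((198,216,230,250),(218,181,246,198)),"square":((270,198,314,240),(180,219,226,250)),"flat":((266,134,320,182),(240,238,284,280))}
for k,(a,b) in P.items():
    out=[]
    for mm,(x0,y0,x1,y1),K,T in((m,a,Kt,Tt),(ms,b,Ks,Ts)):
        q=np.zeros(mm.shape,np.uint8);q[y0:y1,x0:x1]=mm[y0:y1,x0:x1]
        q=cv2.morphologyEx(q,cv2.MORPH_CLOSE,np.ones((3,3),np.uint8))
        cs,_=cv2.findContours(q,0,1);c=max(cs,key=len)[:,0]
        for z in(0.006,0.012):
            w=toplane(c,K,T,z).astype(np.float32); rc=cv2.minAreaRect(w*1000); out.append((np.round(rc[0],1).tolist(),np.round(rc[1],1).tolist(),round(rc[2],1)))
    print(k,*out,sep="\n  ")
# bottle silhouettes top
for k,(x0,y0,x1,y1),z in(("flatb",(336,228,374,270),.05),("sqb",(126,228,164,266),.05)):
    q=np.zeros(m.shape,np.uint8); sub=it[y0:y1,x0:x1]; h=hsv[y0:y1,x0:x1]
    q[y0:y1,x0:x1]=(sub.max(2)>130)&(h[...,1]<60); 
    cs,_=cv2.findContours(q,0,1);c=cv2.convexHull(max(cs,key=len))[:,0]
    print(k,q.sum(),cv2.minAreaRect(toplane(c,Kt,Tt,z).astype(np.float32)*1000))
    ap=cv2.approxPolyDP(c,2.0,True)[:,0];w=toplane(ap,Kt,Tt,z)
    for i in range(len(ap)):
        d=w[(i+1)%len(w)]-w[i];print(ap[i],w[i].round(3),"len",np.hypot(*d).round(3),"ang",np.degrees(np.arctan2(d[1],d[0])).round(1))
E
```

```text
camtop [ 0.397 -0.014  1.003]
jar top [104, 182, 13, 19, 110] [111.5 190.7] scene [294, 138, 17, 11, 157] [302.  142.8] XY@80 [0.5379 0.3453] tri [0.5425 0.3494 0.0747]
square top [137, 243, 12, 11, 98] [142.6 247.6] scene [243, 141, 11, 9, 81] [248.1 144.9] XY@80 [0.3953 0.2635] tri [0.3955 0.267  0.0688]
flat top [352, 245, 10, 8, 59] [356.8 249. ] scene [124, 233, 13, 13, 136] [130.  239.3] XY@80 [ 0.3834 -0.2611] tri [ 0.3837 -0.2635  0.0697]
slim top [391, 180, 9, 9, 60] [394.8 184. ] scene [153, 292, 13, 15, 154] [159.2 299.3] XY@80 [ 0.5424 -0.3647] tri [ 0.5444 -0.3672  0.0721]
blue top [371, 206, 9, 7, 43] [374.6 208.9] scene [146, 262, 12, 13, 126] [151.4 267.9] XY@80 [ 0.4809 -0.3104] tri [ 0.4821 -0.3123  0.0728]
purple top [371, 154, 8, 8, 50] [374.6 158. ] scene [199, 289, 13, 14, 148] [204.8 295.3] XY@80 [ 0.6097 -0.3185] tri [ 0.6118 -0.321   0.0721]
wide
  ([651.5, 136.6], [93.9, 93.0], 88.9)
  ([649.9, 135.7], [93.3, 92.5], 88.9)
  ([652.9, 136.9], [89.4, 101.7], 49.7)
  ([655.3, 128.5], [88.5, 100.6], 49.7)
slim
  ([430.7, 99.8], [66.8, 69.0], 89.6)
  ([430.5, 99.1
[... 450 characters left out ...]
.283203125, -260.76019287109375), (49.84466552734375, 81.88448333740234), 59.3740119934082)
[357 232] [ 0.426 -0.272] len 0.026 ang -120.5
[366 237] [ 0.413 -0.294] len 0.013 ang -161.2
[368 242] [ 0.4   -0.298] len 0.066 ang 149.5
[356 265] [ 0.343 -0.265] len 0.008 ang 107.1
[353 266] [ 0.341 -0.257] len 0.043 ang 57.9
[338 257] [ 0.364 -0.221] len 0.062 ang -29.2
[349 235] [ 0.418 -0.251] len 0.022 ang -70.7
sqb 247 ((395.1383056640625, 270.7483215332031), (52.839080810546875, 51.795108795166016), 34.91819381713867)
[147 235] [0.427 0.262] len 0.045 ang -148.1
[156 250] [0.389 0.238] len 0.047 ang 121.3
[140 260] [0.364 0.278] len 0.047 ang 30.7
[131 244] [0.405 0.302] len 0.046 ang -61.3
```

```bash
python3 - <<'E'
from h import *
it,Kt,Tt=look("top"); isc,Ks,Ts=look("scene")
h=cv2.cvtColor(it,cv2.COLOR_RGB2HSV)
for k,(a,b) in CAPS.items():
    x0,y0,x1,y1=a; 
    if k=="jar": x1=116
    sub=it[y0:y1,x0:x1].astype(int); q=np.zeros(it.shape[:2],np.uint8); q[y0:y1,x0:x1]=(sub.max(2)<72)&(sub.max(2)-sub.min(2)<28)
    cs,_=cv2.findContours(q,0,1);c=max(cs,key=cv2.contourArea)
    (u,v),rr=cv2.minEnclosingCircle(c);M=cv2.moments(q)
    print(k,cv2.boundingRect(c),round(u,1),round(v,1),round(rr,1),"XY80",toplane((u,v),Kt,Tt,.08).round(4)[0],"XY74",toplane((u,v),Kt,Tt,.074).round(4)[0])
# colour bodies: brown
for k,(lo,hi),box in(("brown jar",((0,110,30),(20,255,255)),(90,172,134,214)),("brown slim",((0,110,30),(20,255,255)),(374,172,406,200)),("green",((50,90,30),(85,255,255)),(235,170,265,200))):
    x0,y0,x1,y1=box;q=np.zeros(it.shape[:2],np.uint8);q[y0:y1,x0:x1]=cv2.inRange(h,np.array(lo),np.array(hi))[y0:y1,x0:x1]
    M=cv2.moments(q,True);print(k,cv2.boundingRect(q),M["m10"]/M["m00"],M["m01"]/M["m00"],toplane((M["m10"]/M["m00"],M["m01"]/M["m00"]),Kt,Tt,.03).round(3))
print("beaker",toplane((339,198),Kt,Tt,.03).round(3))
o=[cv2.resize(isc[y0:y0+60,x0:x0+80],None,fx=5,fy=5,interpolation=cv2.INTER_CUBIC) for x0,y0 in((265,120),(212,120),(105,215),(125,270))]
p=np.vstack([np.hstack(o[:2]),np.hstack(o[2:])]);cv2.imwrite("pics/s1.png",p[:,:,::-1])
E
```

```text
jar (95, 180, 21, 21) 105.2 190.0 11.0 XY80 [0.54   0.3613] XY74 [0.541  0.3638]
square (136, 242, 13, 12) 142.2 247.3 6.4 XY80 [0.396  0.2644] XY74 [0.396  0.2662]
flat (352, 245, 11, 9) 357.1 249.3 5.2 XY80 [ 0.3828 -0.2617] XY74 [ 0.3827 -0.2633]
slim (391, 179, 11, 16) 394.5 186.5 7.6 XY80 [ 0.536  -0.3635] XY74 [ 0.5369 -0.3657]
blue (371, 206, 11, 7) 375.9 209.5 5.1 XY80 [ 0.4793 -0.3136] XY74 [ 0.4798 -0.3156]
purple (367, 162, 17, 10) 375.2 167.0 8.7 XY80 [ 0.5865 -0.3187] XY74 [ 0.5877 -0.3207]
brown jar (103, 181, 24, 24) 117.90495867768595 194.71487603305786 [[0.535 0.347]]
brown slim (379, 178, 20, 17) 386.9583333333333 186.71875 [[ 0.543 -0.363]]
green (241, 175, 19, 19) 249.54578754578753 184.2967032967033 [[ 0.556 -0.001]]
beaker [[ 0.516 -0.235]]
```

View pics/s1.png

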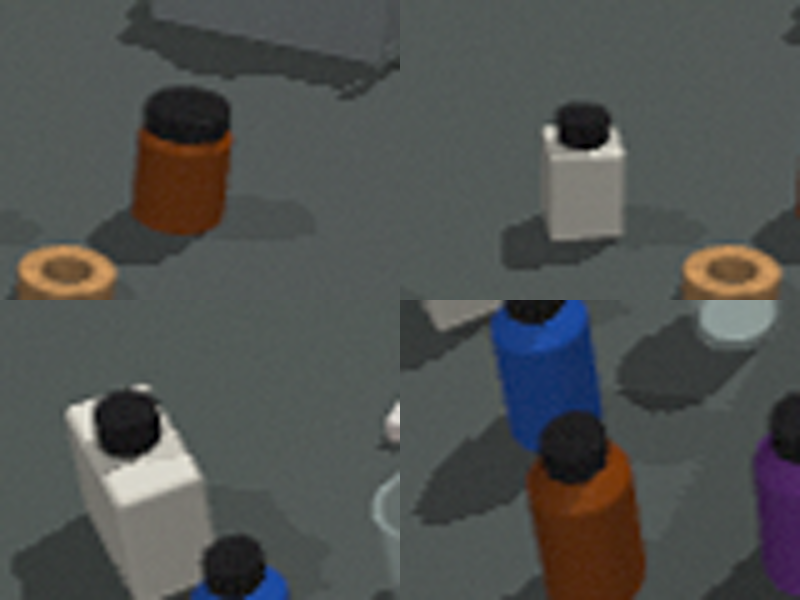

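Call:
play_rows(commands=[[2.8,2.9,0,0,0,0.072,8.7],[2.8,2.9,0,0,0,0.072,8.7],[2.8,2.9,0,0,0,0.072,8.7],[2.8,2.9,0,0,0,0.072,8.7],[2.8,2.9,0,0,0,0.072,8.7],[2.8,2.9,0,0,0,0.072,8.7],[2.8,2.9,0,0,0,0.072,8.7],[2.8,2.9,0,0,0,0.072,8.7],[2.8,2.9,0,0,0,0.072,8.7],[2.8,2.9,0,0,0,0.072,8.7],[2.8,2.9,0,0,0,0.072,8.7],[2.8,2.9,0,0,0,0.072,8.7]], grip_force=25)

```text
time: 1.9
ee_pos: [0.5228, -0.2471, 0.2227]
eef_rot: [0.98, -0.199, 0.0, 0.0]
ft_force: [0.6, -0.2, 0.7]
width: 0.0874
```

Call:
play_rows(commands=[[0.13,3.0,0,0,0,0.06,8.7],[0.13,4.5,0,0,0,0.06,8.7],[0.13,4.5,0,0,0,0.06,8.7],[0.13,4.5,0,0,0,0.06,8.7],[0.13,4.5,0,0,0,0.06,8.7],[0.13,4.5,0,0,0,0.06,8.7],[0.13,4.5,0,0,0,0.06,8.7],[0.13,4.5,0,0,0,0.06,8.7],[0.13,4.5,0,0,0,0.06,8.7],[0.13,4.5,-1,0,0,0.06,8.7],[0.13,4.5,-2,0,0,0.06,8.7],[0.13,4.5,-2,0,0,0.06,8.7],[0.13,4.5,-2,0,0,0.06,8.7],[0.13,3.9,-2,0,0,0.06,8.7],[0,0,0,0,0,0,8.7]])

```text
time: 3.78
ee_pos: [0.5358, 0.3642, 0.1312]
eef_rot: [0.976, 0.22, -0.001, -0.001]
ft_force: [-0.2, -0.1, -0.6]
width: 0.087
```

```bash
python3 - <<'E'
from h import *
im,K,T=look("top");im2,K2,T2=look("scene")
cv2.imwrite("pics/j1.png",np.hstack([cv2.resize(im[120:280,20:220],(400,320)),cv2.resize(im2[60:220,210:410],(400,320))])[:,:,::-1])
print(r.read_state()["ee_pos"])
E
```

```text
[0.53866458 0.36083197 0.13290751]
```

View pics/j1.png

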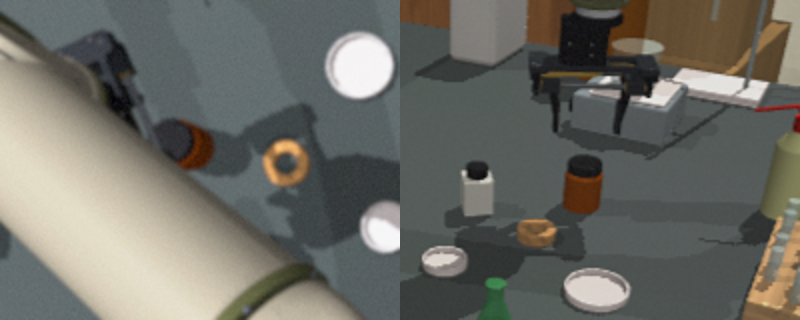

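```bash
python3 - <<'E'
from h import *
from scipy.spatial.transform import Rotation as R
s=r.read_state();p=s["ee_pos"];X=R.from_quat(s["eef_rot"]).as_matrix()[:,0];print(p,X)
for n,(a,b) in(("top",(20,120)),("scene",(210,60))):
    im,K,T=look(n)
    for d in(0,.0435,-.0435):
        q=K@(T[:3,:3]@(p+d*X)+T[:3,3]);q=q[:2]/q[2];print(n,d,(q-[a,b])*2)
E
```

```text
[0.53866458 0.36083197 0.13290751] [ 9.06113203e-01  4.23035286e-01 -1.01357351e-04]
top 0 [153.04544883 134.62882497]
top 0.0435 [139.10367784 102.30292759]
top -0.0435 [167.16884279 167.37583996]
scene 0 [185.1704737  129.16608056]
scene 0.0435 [213.00424439 129.98225748]
scene -0.0435 [157.38368664 128.35128134]
```

Call:
play_rows(commands=[[0.2,0.1,-2,0,0,0,8.7],[0,0,-3,0,0,0,8.7],[0,0,-3,0,0,0,8.7],[0,0,-2,0,0,0,8.7],[0,0,-0.9,0,0,0,8.7],[0,0,0,0,0,0,5],[0,0,0,0,0,0,5],[0,0,0,0,0,0,5],[0,0,0,0,0,0,5],[0,0,0,0,0,0,5],[0,0,0,0,0,0,5]])

```text
time: 5.35
ee_pos: [0.5424, 0.3616, 0.0244]
eef_rot: [0.976, 0.216, 0.001, -0.0]
ft_force: [-0.2, -1.5, 4.4]
width: 0.0618
```

Call:
play_rows(commands=[[0,0,1,0,0,0,5],[0,0,2,0,0,0,5],[0,0,2.5,0,0,0,5],[0.6,-1.3,1.5,0,0,0,5],[1.2,-2.5,0,0,0,0,5],[1.5,-3,0,0,0,0,5],[1.7,-3.4,0,0,0,0,5],[1.7,-3.4,0,0,0,0,5],[1.5,-3.2,0,0,0,0,5],[1.3,-2.6,0,0,0,0,5],[1.0,-1.9,0,0,0,0,5],[0.5,-1.2,0,0,0,0,5],[0,0,0,0,0,0,5],[0,0,0,0,0,0,5]])

```text
time: 7.1
ee_pos: [0.6514, 0.1378, 0.0937]
eef_rot: [0.976, 0.217, -0.0, -0.0]
ft_force: [-1.2, 0.6, -3.5]
width: 0.0611
```

```bash
python3 - <<'E'
from h import *
im,K,T=look("top");im2,K2,T2=look("scene")
cv2.imwrite("pics/j2.png",np.hstack([cv2.resize(im[100:220,130:280],(400,320)),cv2.resize(im2[120:240,240:390],(400,320))])[:,:,::-1])
s=r.read_state();print(s["ee_pos"],s["eef_rot"],s["width"],s["ft_force"])
E
```

```text
[0.65146082 0.13776413 0.09370566] [ 9.76224858e-01  2.16760046e-01  4.89267212e-05 -3.27540119e-04] 0.06163717368349381 [ 0.21217832  0.2586214  -3.09302985]
```

View pics/j2.png

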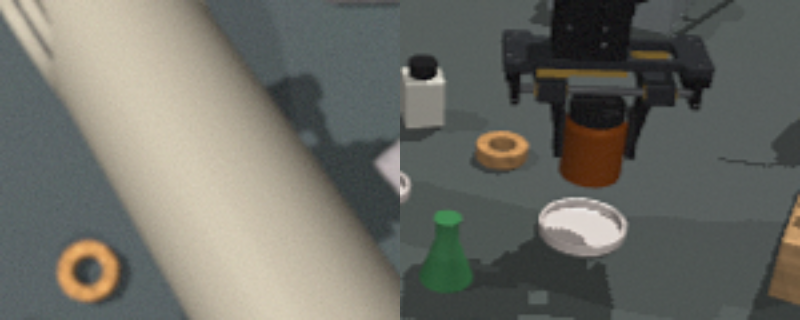

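Call:
play_rows(commands=[[0,-0.1,-1.5,0,0,0,5],[0,0,-2,0,0,0,5],[0,0,-1.5,0,0,0,5],[0,0,-0.8,0,0,0,5],[0,0,-0.3,0,0,0,5],[0,0,-0.2,0,0,0,5],[0,0,-0.1,0,0,0,5],[0,0,-0.1,0,0,0,5],[0,0,0,0,0,0,5]])

```text
time: 8.32
ee_pos: [0.6521, 0.1352, 0.0287]
eef_rot: [0.976, 0.216, 0.0, 0.0]
ft_force: [0.2, 0.6, -3.2]
width: 0.0618
```

Call:
play_rows(commands=[[0,0.1,-0.1,0,0,0,5],[0,0,-0.1,0,0,0,5],[0,0,0,0,0,0,5]])

```text
time: 8.7
ee_pos: [0.6522, 0.1355, 0.0283]
eef_rot: [0.977, 0.215, 0.0, 0.001]
ft_force: [-8.0, -4.1, 12.8]
width: 0.0612
```

Call:
play_rows(commands=[[0,0,0,0,0,0,8.7],[0,0,0,0,0,0,8.7],[0,0,0,0,0,0,8.7],[0,0,2,0,0,0,8.7],[0,0,3,0,0,0,8.7],[0,0,4,0,0,0,8.7],[-0.4,-2,3,0,0,-0.04,8],[-0.9,-4,0,0,0,-0.04,6],[-1.0,-4.5,0,0,0,-0.04,6],[-1.0,-4.5,0,0,0,-0.04,6],[-1.0,-4.5,0,0,0,-0.04,6],[-1.0,-4.5,0,0,0,-0.04,6],[-1.0,-4.5,0,0,0,-0.04,6],[-1.0,-4.5,0,0,0,-0.04,6],[-1.0,-4.5,0,0,0,-0.04,6],[-1.0,-4.5,0,0,0,-0.04,6],[-1.0,-4.5,0,0,0,-0.04,6],[-0.9,-3.5,0,0,0,-0.04,6],[-0.5,-2,0,0,0,-0.04,6],[0,0,0,0,0,0,6]])

```text
time: 11.2
ee_pos: [0.5348, -0.3845, 0.1466]
eef_rot: [0.999, -0.043, 0.0, -0.0]
ft_force: [0.4, 0.1, -0.0]
width: 0.0602
```

```bash
python3 - <<'E'
from h import *
im,K,T=look("top");im2,K2,T2=look("scene")
cv2.imwrite("pics/b1.png",np.hstack([cv2.resize(im[100:280,160:420],(400,280)),cv2.resize(im2[150:340,90:350],(400,280))])[:,:,::-1])
s=r.read_state();print(s["time"],s["ee_pos"],s["eef_rot"],s["width"],s["ft_force"])
E
```

```text
11.3 [ 0.53599376 -0.38172071  0.14671765] [ 9.99151472e-01 -4.11813098e-02  2.99657479e-04 -5.88865626e-04] 0.05987497850362808 [-0.56584046  1.11962123  0.90250864]
```

View pics/b1.png

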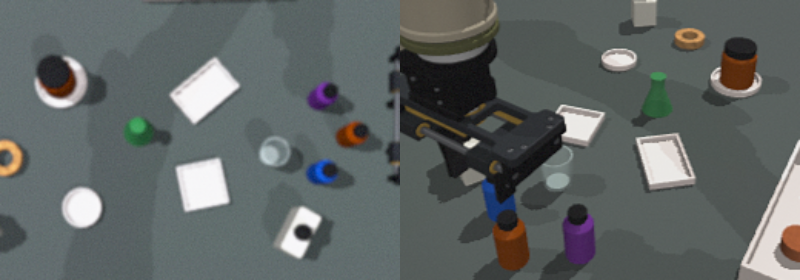

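Call:
play_rows(commands=[[0.7,1.6,0,0,0,0,6],[0,0,-2,0,0,0,6],[0,0,-3,0,0,0,6],[0,0,-3,0,0,0,6],[0,0,-3,0,0,0,6],[0,0,-1.2,0,0,0,6],[0,0,0,0,0,0,3],[0,0,0,0,0,0,3],[0,0,0,0,0,0,3],[0,0,0,0,0,0,3],[0,0,0,0,0,0,3]], grip_force=20)

```text
time: 12.68
ee_pos: [0.5428, -0.3682, 0.0258]
eef_rot: [0.999, -0.043, 0.001, 0.001]
ft_force: [0.2, 0.3, 6.5]
width: 0.0376
```

Call:
play_rows(commands=[[0,0,1,0,0,0,3],[0,0,2.5,0,0,0,3],[0,0,3.5,0,0,0,3],[0,0,3,0,0,0,3],[-0.4,1.5,1,0,0,0,3],[-0.8,3,0,0,0,0,3],[-1,4.2,0,0,0,0,3],[-1.1,4.6,0,0,0,0,3],[-1.1,4.6,0,0,0,0,3],[-1.1,4.6,0,0,0,0,3],[-1.1,4.6,0,0,0,0,3],[-1.1,4.6,0,0,0,0,3],[-1.1,4.6,0,0,0,0,3],[-1,4.2,0,0,0,0,3],[-0.8,3.2,0,0,0,0,3],[-0.4,2,0,0,0,0,3],[-0.1,1,0,0,0,0,3],[0,0,0,0,0,0,3],[0,0,0,0,0,0,3]])

```text
time: 15.05
ee_pos: [0.4309, 0.0983, 0.1343]
eef_rot: [0.999, -0.043, -0.0, 0.0]
ft_force: [-0.3, 0.6, -1.1]
width: 0.0373
```

```bash
python3 - <<'E'
from h import *
im,K,T=look("top");im2,K2,T2=look("scene")
cv2.imwrite("pics/b2.png",np.hstack([cv2.resize(im[100:280,160:420],(400,280)),cv2.resize(im2[100:240,150:350],(400,280))])[:,:,::-1])
s=r.read_state();print(s["time"],s["ee_pos"],s["eef_rot"],s["width"],s["ft_force"])
E
```

```text
15.15 [0.43106013 0.09839969 0.13441006] [ 9.99067244e-01 -4.31813049e-02 -1.18697936e-04  4.31443777e-05] 0.0375962149435088 [ 0.20089154 -0.21452998 -1.9435261 ]
```

View pics/b2.png

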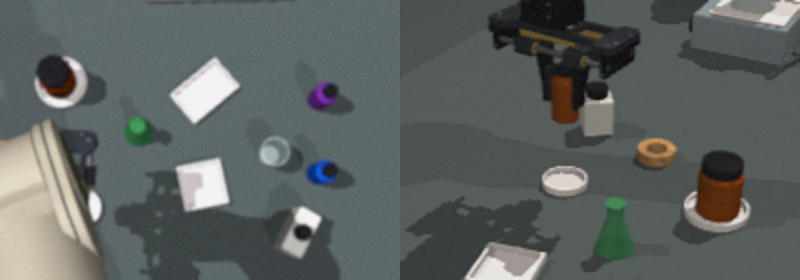

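Call:
play_rows(commands=[[0,0,-2,0,0,0,3],[0,0,-3,0,0,0,3],[0,0,-3,0,0,0,3],[0,0,-1.5,0,0,0,3],[0,0,-0.6,0,0,0,3],[0,0,-0.2,0,0,0,3],[0,0,-0.1,0,0,0,3],[0,0,-0.1,0,0,0,3],[0,0,0,0,0,0,3]])

```text
time: 16.27
ee_pos: [0.4312, 0.0992, 0.0298]
eef_rot: [0.999, -0.043, 0.0, 0.0]
ft_force: [0.2, 0.2, -1.2]
width: 0.0373
```

Call:
play_rows(commands=[[0,0,-0.1,0,0,0,3],[0,0,0,0,0,0,3]])

```text
time: 16.52
ee_pos: [0.4313, 0.0993, 0.0296]
eef_rot: [0.999, -0.042, 0.0, 0.0]
ft_force: [-6.2, -1.4, 16.5]
width: 0.0376
```

Call:
play_rows(commands=[[0,0,0,0,0,0,6],[0,0,0,0,0,0,6.5],[0,0,0,0,0,0,6.5],[0,0,2,0,0,0,6.5],[0,0,3.5,0,0,0,6.5],[0,0,3.5,0,0,0,6.5],[-0.3,1.7,2,0,0,0.1,7.5],[-0.7,3,0,0,0,0.104,7.5],[-0.7,3.5,0,0,0,0.104,7.5],[-0.7,3.5,0,0,0,0.104,7.5],[-0.7,3,0,0,0,0.104,7.5],[-0.4,2,0,0,0,0.104,7.5],[0,0,0,0,0,0,7.5],[0,0,0,0,0,0,7.5]])

```text
time: 18.27
ee_pos: [0.3962, 0.2654, 0.1384]
eef_rot: [0.965, 0.263, -0.0, 0.0]
ft_force: [-0.0, -0.5, -0.5]
width: 0.075
```

```bash
python3 - <<'E'
from h import *
im,K,T=look("top");im2,K2,T2=look("scene")
cv2.imwrite("pics/q1.png",np.hstack([cv2.resize(im[100:280,80:340],(400,280)),cv2.resize(im2[80:220,150:350],(400,280))])[:,:,::-1])
s=r.read_state();print(s["time"],s["ee_pos"],s["eef_rot"],s["width"],s["ft_force"], np.degrees(2*np.arctan2(*s["eef_rot"][[1,0]])))
E
```

```text
18.375 [0.39642147 0.26513702 0.13847163] [9.64812906e-01 2.62937190e-01 6.36805535e-08 3.01169687e-04] 0.0752669093251823 [-1.07274592 -0.35760663 -0.53463733] 30.488833917550824
```

View pics/q1.png

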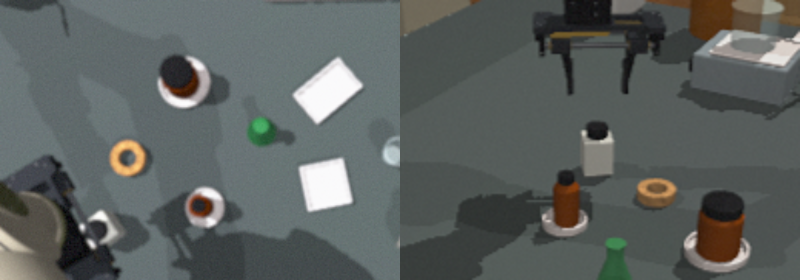

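Call:
play_rows(commands=[[0,0,-2,0,0,0,7.5],[0,0,-3,0,0,0,7.5],[0,0,-3,0,0,0,7.5],[0,0,-2.3,0,0,0,7.5],[0,0,-1,0,0,0,7.5],[0,0,0,0,0,0,4],[0,0,0,0,0,0,4],[0,0,0,0,0,0,4],[0,0,0,0,0,0,4],[0,0,0,0,0,0,4],[0,0,0,0,0,0,4]])

```text
time: 19.75
ee_pos: [0.3965, 0.2664, 0.0261]
eef_rot: [0.964, 0.264, 0.001, 0.0]
ft_force: [0.0, -1.6, 6.5]
width: 0.049
```

Call:
play_rows(commands=[[0,0,1,0,0,0,4],[0,0,2.5,0,0,0,4],[0,0,3.5,0,0,0,4],[0,0,3.5,0,0,0,4],[0.2,-1.3,1.5,0,0,-0.03,4],[0.5,-2.7,0,0,0,-0.03,4],[0.7,-3.7,0,0,0,-0.03,4],[0.7,-4,0,0,0,-0.03,4],[0.8,-4.2,0,0,0,-0.03,4],[0.8,-4.2,0,0,0,-0.03,4],[0.8,-4.2,0,0,0,-0.03,4],[0.7,-4,0,0,0,-0.03,4],[0.7,-3.7,0,0,0,-0.03,4],[0.6,-3,0,0,0,-0.03,4],[0.3,-1.7,0,0,0,-0.03,4],[0.1,-1,0,0,0,-0.02,4],[0,0,0,0,0,0,4],[0,0,0,0,0,0,4]])

```text
time: 22.0
ee_pos: [0.465, -0.1096, 0.1456]
eef_rot: [0.996, 0.093, 0.0, -0.0]
ft_force: [0.3, 0.0, -2.0]
width: 0.0489
```

```bash
python3 - <<'E'
from h import *
im,K,T=look("top");im2,K2,T2=look("scene")
cv2.imwrite("pics/q2.png",np.hstack([cv2.resize(im[100:280,160:420],(400,280)),cv2.resize(im2[120:290,120:320],(400,340)[:2])[:280]])[:,:,::-1])
s=r.read_state();print(s["time"],s["ee_pos"],s["eef_rot"],s["width"],s["ft_force"], np.degrees(2*np.arctan2(*s["eef_rot"][[1,0]])))
E
```

```text
22.1 [ 0.46500519 -0.10986362  0.14565381] [9.95647089e-01 9.32033772e-02 5.19160709e-05 3.18509067e-05] 0.04887307126125381 [-0.38790725  0.03565338 -1.54777862] 10.69584417466187
```

View pics/q2.png

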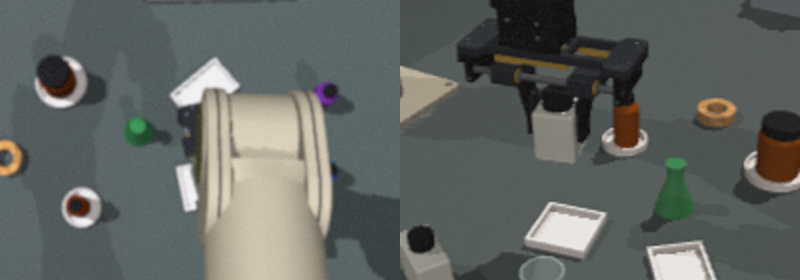

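Call:
play_rows(commands=[[0.1,-0.1,-2,0,0,0,4],[0,0,-3,0,0,0,4],[0,0,-3,0,0,0,4],[0,0,-2,0,0,0,4],[0,0,-0.9,0,0,0,4],[0,0,-0.4,0,0,0,4],[0,0,-0.1,0,0,0,4],[0,0,-0.1,0,0,0,4],[0,0,0,0,0,0,4]])

```text
time: 23.22
ee_pos: [0.4662, -0.1119, 0.0309]
eef_rot: [0.996, 0.092, 0.0, 0.0]
ft_force: [-0.1, -0.4, -1.8]
width: 0.0492
```

Call:
play_rows(commands=[[0,0.1,-0.1,0,0,0,4],[0,0,-0.1,0,0,0,4],[0,0,0,0,0,0,4]])

```text
time: 23.6
ee_pos: [0.4663, -0.1112, 0.03]
eef_rot: [0.996, 0.092, -0.0, 0.001]
ft_force: [-8.1, 0.2, 19.5]
width: 0.0492
```

Call:
play_rows(commands=[[0,0,0,0,0,0,7],[0,0,0,0,0,0,7.5],[0,0,0,0,0,0,7.5],[0,0,2,0,0,0,7.5],[0,0,3.5,0,0,0,7.5],[0,0,3.5,0,0,0.08,6.5],[-0.4,-0.7,2,0,0,0.112,6.5],[-1.2,-2,0,0,0,0.112,6.5],[-1.6,-3,0,0,0,0.112,6.5],[-1.6,-3,0,0,0,0.112,6.5],[-1.6,-3,0,0,0,0.112,6.5],[-1.3,-2.2,0,0,0,0.112,6.5],[-0.6,-1.2,0,0,0,0.112,6.5],[0,0,0,0,0,0,6.5],[0,0,0,0,0,0,6.5]])

```text
time: 25.48
ee_pos: [0.3834, -0.261, 0.1386]
eef_rot: [0.866, 0.5, 0.0, -0.0]
ft_force: [-1.1, 0.7, 0.4]
width: 0.0651
```

```bash
python3 - <<'E'
from h import *
im,K,T=look("top");im2,K2,T2=look("scene")
cv2.imwrite("pics/f1.png",np.hstack([cv2.resize(im[100:280,160:420],(400,280)),cv2.resize(im2[150:290,60:260],(400,280))])[:,:,::-1])
s=r.read_state();print(s["time"],s["ee_pos"],s["joint_positions"],s["width"],s["ft_force"], np.degrees(2*np.arctan2(*s["eef_rot"][[1,0]])))
E
```

```text
25.575 [ 0.38348913 -0.26102159  0.13861932] [ 1.20956169  0.10121021 -0.73509134  1.94506207  0.07502277  1.12231987
  1.49312766] 0.06466776348971831 [-0.39283835 -0.20547661  0.25512371] 60.08473311894888
```

View pics/f1.png

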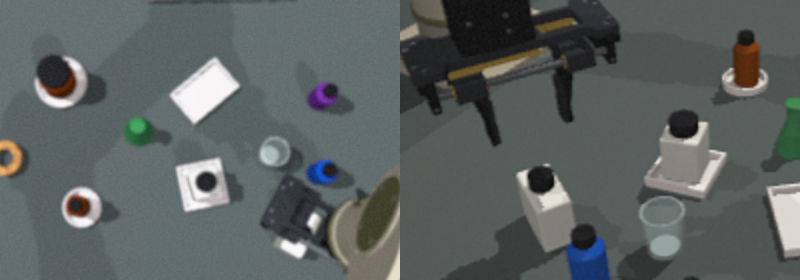

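Call:
play_rows(commands=[[0,-0.15,-2,0,0,0,6.5],[0,0,-3,0,0,0,6.5],[0,0,-3,0,0,0,6.5],[0,0,-2.3,0,0,0,6.5],[0,0,-1,0,0,0,6.5],[0,0,0,0,0,0,3],[0,0,0,0,0,0,3],[0,0,0,0,0,0,3],[0,0,0,0,0,0,3],[0,0,0,0,0,0,3],[0,0,0,0,0,0,3]])

```text
time: 26.95
ee_pos: [0.3834, -0.2635, 0.0262]
eef_rot: [0.866, 0.501, 0.0, 0.0]
ft_force: [-0.6, 1.6, 7.4]
width: 0.0375
```

Call:
play_rows(commands=[[0,0,1,0,0,0,3],[0,0,2.5,0,0,0,3],[0,0,3.5,0,0,0,3],[0,0,3,0,0,0,3],[0.8,0.5,1.2,0,0,-0.034,3],[1.7,1.0,0,0,0,-0.034,3],[2.5,1.4,0,0,0,-0.034,3],[3,1.7,0,0,0,-0.034,3],[3.2,1.85,0,0,0,-0.034,3],[3.2,1.85,0,0,0,-0.034,3],[3.2,1.85,0,0,0,-0.034,3],[2.9,1.7,0,0,0,-0.034,3],[2.2,1.25,0,0,0,-0.034,3],[1.5,0.85,0,0,0,-0.034,3],[0.7,0.4,0,0,0,-0.034,3],[0,0,0,0,0,0,3],[0,0,0,0,0,0,3]])

```text
time: 29.08
ee_pos: [0.6315, -0.1203, 0.1377]
eef_rot: [0.944, 0.331, -0.0, 0.0]
ft_force: [0.4, 0.5, -2.6]
width: 0.0378
```

```bash
python3 - <<'E'
from h import *
im2,K2,T2=look("scene")
cv2.imwrite("pics/f2.png",cv2.resize(im2[130:290,150:350],(600,480))[:,:,::-1])
s=r.read_state();print(s["time"],s["ee_pos"],s["width"],s["ft_force"], np.degrees(2*np.arctan2(*s["eef_rot"][[1,0]])))
E
```

```text
29.125 [ 0.63155099 -0.12033697  0.13767895] 0.03763931407412814 [ 0.41902284  0.3774743  -2.14107   ] 38.675520101964615
```

View pics/f2.png

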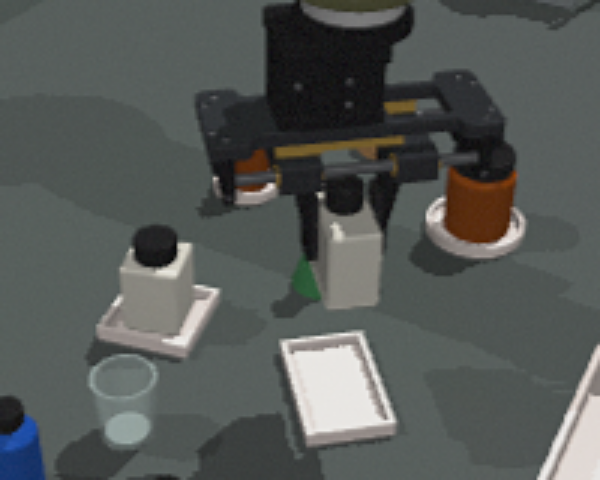

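Call:
play_rows(commands=[[0.05,0.1,-2,0,0,0,3],[0,0,-3,0,0,0,3],[0,0,-3,0,0,0,3],[0,0,-1.5,0,0,0,3],[0,0,-0.7,0,0,0,3],[0,0,-0.2,0,0,0,3],[0,0,-0.1,0,0,0,3],[0,0,-0.1,0,0,0,3],[0,0,-0.1,0,0,0,3],[0,0,0,0,0,0,3]])

```text
time: 30.38
ee_pos: [0.6325, -0.1188, 0.0306]
eef_rot: [0.944, 0.331, 0.0, 0.0]
ft_force: [0.4, -0.2, -2.5]
width: 0.0375
```

Call:
play_rows(commands=[[0,0,-0.1,0,0,0,3],[0,0,0,0,0,0,3]])

```text
time: 30.62
ee_pos: [0.6327, -0.1188, 0.0303]
eef_rot: [0.944, 0.331, 0.0, 0.0]
ft_force: [-3.5, 0.3, 4.6]
width: 0.0383
```

Call:
play_rows(commands=[[0,0,-0.05,0,0,0,3],[0,0,0,0,0,0,5.5],[0,0,0,0,0,0,6],[0,0,0,0,0,0,6],[0,0,2,0,0,0,6],[0,0,4,0,0,0,6],[0,0,4,0,0,0,6],[0,0,5,0,0,0,6],[-1,-4,0,0,0,-0.08,6],[-1,-4,0,0,0,-0.08,6],[-1,-4,0,0,0,-0.08,6],[-1,-4,0,0,0,-0.08,6],[-1,-4,0,0,0,-0.08,6],[-1,-4,0,0,0,-0.08,6],[-1,-4,0,0,0,-0.08,6],[-1,-4,0,0,0,-0.08,6],[-1,-4,0,0,0,-0.08,6],[-1,-4,0,0,0,-0.08,6],[0,0,0,0,0,0,6]])

```text
time: 33.0
ee_pos: [0.5294, -0.5237, 0.1783]
eef_rot: [0.998, -0.067, -0.001, 0.001]
ft_force: [-0.7, -0.6, -0.2]
width: 0.0601
```

```bash
python3 - <<'E'
from h import *
im,K,T=look("top");im2,K2,T2=look("scene")
cv2.imwrite("pics/z.png",np.hstack([cv2.resize(im[125:255,170:350],(400,289)),cv2.resize(im2[130:286,150:366],(400,289))])[:,:,::-1])
tr={"jar":(.652,.1365,(182,130,218,170)),"slim":(.431,.0988,(200,216,226,250)),"square":(.4657,-.1105,(276,202,308,238)),"flat":(.632,-.119,(274,138,314,178))}
for k,(x,y,(x0,y0,x1,y1)) in tr.items():
    q=np.zeros(im.shape[:2],np.uint8);s=im[y0:y1,x0:x1].astype(int);q[y0:y1,x0:x1]=(s.max(2)<72)&(s.max(2)-s.min(2)<28)
    b=[c for c in blobs(q,20,800)]
    for _,st,c,mm in b: 
        cc=cv2.minEnclosingCircle(np.argwhere(mm)[:,::-1].astype(np.float32)); print(k,st,"off mm",((toplane(cc[0],K,T,.082)[0]-[x,y])*1000).round(1),((toplane(c,K,T,.078)[0]-[x,y])*1000).round(1))
print(r.read_state()["time"])
E
```

```text
jar [184 135  21  22 338] off mm [-2.   0.5] [-0.6  1.6]
slim [205 228   8   8  49] off mm [0.8 2.2] [0.5 2.5]
square [288 211  13  12 112] off mm [-0.5  0.3] [-0.3  0.1]
flat [291 147   9   9  61] off mm [-1.4  0.5] [-0.4 -0.1]
flat [296 159  18  15  65] off mm [-40.1 -21.9] [-40.6 -25.6]
33.1
```

View pics/z.png

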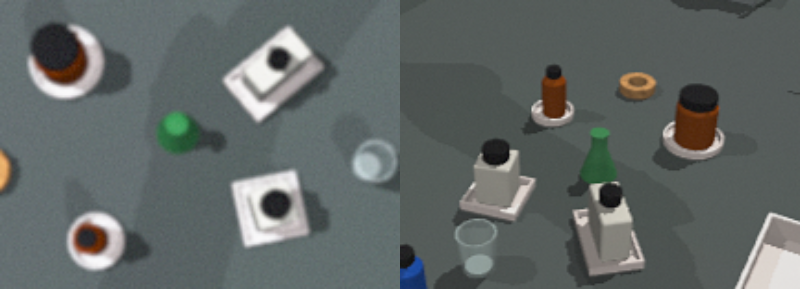

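All four containers stand centred (within about 2.5 mm), upright and squared in their trays, and the beaker and flask haven't moved.

```bash
python3 -c "
from bench import r
print(r.close_job())"
```

```text
the job is handed in; nothing more can be done
None
```

All four containers are in their matching trays, and I handed the job in at about 33 s on the robot's clock, with the arm clear of everything. I placed them in the order given: jar, slim brown bottle, square bottle, flat bottle. Each was lowered in 1 mm steps until the wrist force showed contact, 20 N at most in the readings, and then released.

- **Centring:** In the last top view the cap centres are within about 2.5 mm of the tray centres. The slim bottle is the furthest off, at 2.2–2.5 mm. That is close to the 2 mm calibration limit.
- **Upright and squared up:** The last two camera views show all four upright in their trays and the two straight-sided ones squared up. I judged this by eye at the end. The gripper was turned to within about 0.5° of the measured tray angles before each was set down.
- **Beaker, flask and look-alikes:** I saw the beaker and flask upright where they had been, but checked this by eye only. The arm did not go near the purple bottle. It passed the blue one with clearance, and that one still stands. The last crop did not cover either of them fully.
- **Disagreements:**
  - The square bottle's grip width read 49 mm against the stated 48 mm.
  - The cap heights measured from the two views came out at 69–75 mm. That fits the middle of the caps, so I took 80 mm for the tops from the text.
  - The final check also picked up a second dark patch near the flat tray, which I took to be its shadow.

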